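# Turn the restock leaf of the empty pot

### The arm

A 6-joint arm with a two-finger parallel gripper is mounted at the origin on the work surface. World frame = base frame: x ahead of the robot, y to its left, z up, the work surface at z = 0. Lengths are in m, angles in rad, forces in N, time in s.
With the tool pointing down it reaches from about 0.25 to 0.775 m from the base axis. Payload 4 kg.
Tool frame: the origin (TCP) lies on the centre line of the jaws, within the pads' length; the fingertips stand 25 mm ahead of it and the grasp point (between the pads) lies 6 mm ahead of it; z points along the fingers, y is the line along which they close (so a half turn about z gives the same grasp; the last joint's range is limited). The gripper opens to 94 mm and grips with 3 to 60 N. Pads are 16 mm wide; open, the fingers measure 119 mm over their backs; the gripper's body (75 mm by 177 mm) begins 78 mm behind the grasp point.
Start: joints at [-1.276, 0.087, 1.371, -0, 1.684, -0.103], TCP at [0.213, -0.507, 0.231] pointing down, gripper open.
Joint ranges: [-3.1, 3.1], [-0.76, 2.03], [0.27, 2.55], [-1.08, 4.22], [0.17, 2.65], [-2.57, 2.57]. Speed limits (rad/s): [2.79, 2.79, 3.14, 3.14, 3.14, 3.14].

### API

Orientations are given as [roll, pitch, yaw] about the fixed x, y, z axes, in that order (R = Rz(yaw) Ry(pitch) Rx(roll)).
In Python, from bench import robot, imaging gives the robot as it stands. The module is installed in compiled form; this text tells all that it offers.
- The arm moves only by the tool drive_tool, never from a script. Its argument "series" is a list of rows, each a list of 3 entries, a list of its own where there are three numbers: the finger opening in m, from 0 to 0.094, then the shift along the tool's x, y, z in m, then the turn, a rotation vector about the tool's x, y, z in rad. A call has 1 to 5 rows; each row is the pose to reach, as a shift and turn from the pose commanded when the call began, along the tool's axes at that moment; what a row does not reach only later rows make up. A row lasts 1/8 s, in which the tool goes at most 62.5 mm and 10.7 degrees, less where a joint would pass 70% of its speed; a pose out of reach is approached as far as the arm can. A call with a gripper value outside its range is refused whole. The fingers move at their own pace and stop on an object; the grip force is fixed at half the most. Time passes only in rows, so rows that repeat a pose let the fingers close. It gives the time, the measured TCP pose, the force, the opening and the grip force at its end, in the units of the state.
- robot.get_obs(): the state, without advancing time (a new reading comes with each control period).
- imaging.snapshot(name): name is "scene" or "top" or "wrist"; returns the picture (420x560x3 uint8, red, green, blue); there is no depth.
- imaging.get_calibration(name): a dict with "intrinsics" (3x3 intrinsics, pixels), "k1" (the pictures are not rectified: a ray, as slopes to the right and down, at radius r is drawn at 1 + k1 r^2 times it, then the intrinsics apply), "position" and "rotation" of the camera in the world. Camera axes: x right, y up, looking along -z (the intrinsics and any distortion apply to the point x, -y, -z); pixel columns grow to the right and rows downward; lengths in m; the calibration is good to about 2 mm. A picture is of the moment at which its call begins: read the wrist's pose just before it. get_calibration takes no time and is no camera call; for the wrist camera it gives the pose at the moment of the call.
- robot.close_job(): hands the job in; it is judged then, once.
The state is a dict: "time": time; "joint_positions": joint angles; "qvel": joint speeds; "joint_torque": joint torques, N m; "tool_pos": TCP position; "ee_rot": TCP orientation; "wrist_force": force on the tool from outside, world axes, zero at the start; "wrist_torque": the same for the moment, N m; "width": finger opening in m; "finger_force": force on a finger pad.
Only numpy, scipy, OpenCV 4.12 (cv2) and the standard library are available. Lean on these libraries where they do the work, as an engineer would, in place of code of your own. Each camera call takes 0.05 s, during which the arm holds its last target. There are 200 camera calls.

### The job

The wooden restock board on the pantry counter has one hinged leaf for each of the three open pots standing behind it, and one of the pots is empty. Using only the fingers, turn the leaf that is in line with the empty pot over the spine and push it down until it lies flat on the far side, smoothly and without flinging or pinching it. Leave the other two leaves lying on the near side, pick nothing up, and leave the pots and other things where they stand.

Things in the scene. Friction and masses are not known exactly. Their poses are not given: they have to be found in the camera images.
- board: Restock board: fixed wooden block, 140 (x) x 270 (y) x 45 mm high, origin at the centre of its underside on the counter. Its y runs along the brass spine, its x across it, away from the robot to the far side with the pots. The spine, hinge axis of all leaves, lies 50 mm above the origin. Leaves centred at y = +82 (left), 0 (middle), -82 mm (right) overhang the block's near side (-x) by 25 mm.
- pot_empty: The empty white open-topped pot, 64 mm across, 90 mm high, origin at the centre of its underside. It stands about 145 mm from the spine on the board's far side, in line with one of the three leaves (board y +82, 0 or -82 mm within a few mm); that leaf is the one to turn.
- pot_nuts: Pot of the same size heaped with walnuts (about 103 mm high), standing in line with another leaf. Leave alone.
- pot_cinnamon: Pot of the same size holding cinnamon sticks (up to 122 mm high), in line with the third leaf. Leave alone.
- mug: White mug 76 mm across, 85 mm high, bystander; origin centre of underside.
- bowl: White bowl 130 mm across, 60 mm high, bystander; origin centre of underside.
- mill: Wooden pepper mill 52 mm across, 128 mm high, about 280 mm left of the board's centre, bystander; origin centre of underside.
- tin: Small steel tin 56 mm across, 40 mm high, standing right of the board, bystander; origin centre of underside.
- spoon: Wooden spoon 190 mm long lying left of the board, bystander.
- leaf_left (a joint): Angle of the left leaf about the spine: 0 = flat on the near side, 1.57 = upright, 3.14 = flat on the far side (both ends are stops). A stiff hinge (about 0.09 N m of friction): the leaf stays where it is left, does not fall, and must be pushed all the way down. It starts at most 0.12 rad open.
- edge_left (a point): Middle of the left leaf's free edge, 95 mm from the spine axis, at mid thickness. The leaf is rigid, 70 mm wide along the spine (12 mm gaps between leaves) and 8 mm thick: two 4 mm panels, the grey upper one set back 10 mm from the pale under one's free edge. At angle 0 its underside at the edge is 46 mm above the counter, so a tilted fingertip fits under it.
- leaf_middle (a joint): Angle of the middle leaf about the spine: 0 = flat on the near side, 1.57 = upright, 3.14 = flat on the far side (both ends are stops). A stiff hinge (about 0.09 N m of friction): the leaf stays where it is left, does not fall, and must be pushed all the way down. It starts at most 0.12 rad open.
- edge_middle (a point): Middle of the middle leaf's free edge, 95 mm from the spine axis, at mid thickness. The leaf is rigid, 70 mm wide along the spine (12 mm gaps between leaves) and 8 mm thick: two 4 mm panels, the grey upper one set back 10 mm from the pale under one's free edge. At angle 0 its underside at the edge is 46 mm above the counter, so a tilted fingertip fits under it.
- leaf_right (a joint): Angle of the right leaf about the spine: 0 = flat on the near side, 1.57 = upright, 3.14 = flat on the far side (both ends are stops). A stiff hinge (about 0.09 N m of friction): the leaf stays where it is left, does not fall, and must be pushed all the way down. It starts at most 0.12 rad open.
- edge_right (a point): Middle of the right leaf's free edge, 95 mm from the spine axis, at mid thickness. The leaf is rigid, 70 mm wide along the spine (12 mm gaps between leaves) and 8 mm thick: two 4 mm panels, the grey upper one set back 10 mm from the pale under one's free edge. At angle 0 its underside at the edge is 46 mm above the counter, so a tilted fingertip fits under it.
Things that resemble listed ones, but are neither listed nor needed, are in the scene too. What is shaped like the pot_empty but green or yellow is not meant.

How it is judged:
By the outcome, as a careful person would: the job done as asked, in the order asked, and still so for the second after the job is handed in, with the robot touching nothing.
It also fails if it takes over 45 s, if anything falls off the work surface, if the arm or the gripper's body presses on something with over 40 N, if the wrist force passes 120 N, or if a joint passes its speed limit or range.

## Working session

There is one attempt and no reset: what is moved stays moved. The work goes in short steps, Python scripts to look and compute and a tool call to move; the robot and the scene stay as the last step left them, time stands still between calls to the robot, and variables do not carry over. Pictures are saved under pics/ and viewed, at most 10 in all, crops included, and the job is handed in when it is done.

Besides the shell and the picture viewer there is one more tool, called after ">>>" in YAML: its name, and indented under it one key for each argument. drive_tool: Moves the arm, as the interface text tells. Its arguments: {"type":"object","properties":{"series":{"type":"array"}},"required":["series"]}

```bash
mkdir -p pics; cat > h.py <<'E'
import numpy as np, cv2
from bench import robot, imaging
def save(n,f):
    im=imaging.snapshot(n); cv2.imwrite(f,cv2.cvtColor(im,cv2.COLOR_RGB2BGR)); return im
def ray(c,uv):
    K=np.array(c["intrinsics"]);d=(np.array(uv,float)-[K[0,2],K[1,2]])/[K[0,0],K[1,1]]
    s=d.copy()
    for _ in range(20): s=d/(1+c["k1"]*(s@s))
    v=np.array(c["rotation"])@np.array([s[0],-s[1],-1]); return np.array(c["position"]),v/np.linalg.norm(v)
def atz(c,uv,z):
    p,v=ray(c,uv); return p+v*(z-p[2])/v[2]
def tri(c1,a,c2,b):
    p,u=ray(c1,a);q,v=ray(c2,b)
    t=np.linalg.lstsq(np.c_[u,-v],q-p,rcond=None)[0]; A=p+u*t[0];B=q+v*t[1]; return (A+B)/2,np.linalg.norm(A-B)
def proj(c,P):
    x=np.array(c["rotation"]).T@(np.array(P)-c["position"]); s=np.array([x[0],-x[1]])/-x[2]; s=s*(1+c["k1"]*(s@s))
    K=np.array(c["intrinsics"]); return s*[K[0,0],K[1,1]]+[K[0,2],K[1,2]]
E
python3 - <<'E'
from h import *
np.set_printoptions(precision=4,suppress=True)
for n in ("scene","top"):
    save(n,f"pics/{n}0.png"); print(n,imaging.get_calibration(n))
print(robot.get_obs())
E
```

```text
scene {'intrinsics': array([[427.905 ,   0.    , 281.9217],
       [  0.    , 427.905 , 209.4179],
       [  0.    ,   0.    ,   1.    ]]), 'k1': -0.10740192810231837, 'position': array([1.1867, 0.3224, 1.1295]), 'rotation': array([ 0.5626, -0.0036,  2.1115])}
top {'intrinsics': array([[472.6389,   0.    , 283.1673],
       [  0.    , 472.6389, 202.0146],
       [  0.    ,   0.    ,   1.    ]]), 'k1': 0.035415673773444935, 'position': array([ 0.4333, -0.0123,  1.3059]), 'rotation': array([ 0.1486,  0.0098, -1.557 ])}
{'time': 0.1, 'joint_positions': array([-1.2761,  0.0879,  1.3721,  0.    ,  1.6836, -0.1031]), 'qvel': array([-0.0004, -0.0028, -0.0055, -0.0003,  0.0003,  0.0005]), 'joint_torque': array([  0.0024, -34.125 , -30.3303,   0.072 ,   0.0304,  -0.0001]), 'tool_pos': array([ 0.2129, -0.5066,  0.2294]), 'ee_rot': array([-3.1396, -0.0002,  0.3978]), 'wrist_force': array([-0.334 ,  0.0282,  0.1703]), 'wrist_torque': array([ 0.0039, -0.0161, -0.0261]), 'finger_force': 0.0, 'width': 0.09385497322815915}
```

```bash
cat >> h.py <<'E'
from scipy.spatial.transform import Rotation as Ro
_g=imaging.get_calibration
def cal(n):
    c=dict(_g(n)); r=np.array(c["rotation"])
    if r.shape==(3,): c["rotation"]=Ro.from_euler("xyz",r).as_matrix()
    return c
np.set_printoptions(precision=4,suppress=True)
E
```

```text
(no output)
```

View pics/scene0.png

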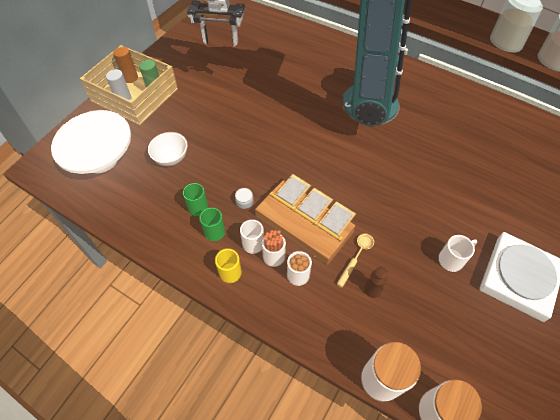

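View pics/top0.png

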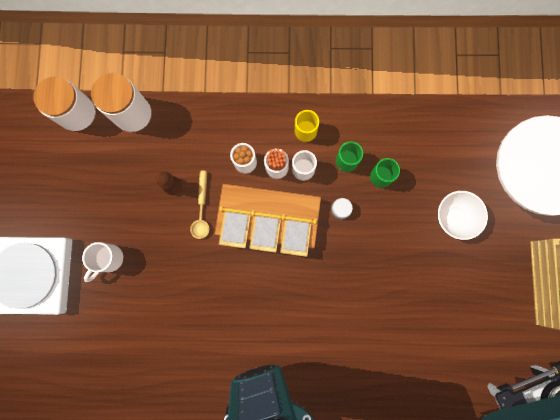

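The scene shows the board with the pots behind it. The white empty pot is at scene (252,236) and top (304,165). The nuts are at top (243,157) and the cinnamon at (277,162). Things it could be confused with are the green pots at top (349,156) and (385,172), the yellow pot at (307,125), the mug at (103,257) and the bowl at (463,215). I choose the white pot in the row, which points to the right leaf at top (296,237). I'll check this in an enlarged crop.

```bash
python3 - <<'E'
import cv2,numpy as np
a=cv2.imread("pics/top0.png")[140:265,190:350]; b=cv2.imread("pics/scene0.png")[165:290,225:385]
a=cv2.resize(a,None,fx=4.6,fy=4.6,interpolation=2);b=cv2.resize(b,None,fx=4.6,fy=4.6,interpolation=2)
cv2.imwrite("pics/ct.png",a);cv2.imwrite("pics/cs.png",b)
E
```

```text
(no output)
```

View pics/ct.png

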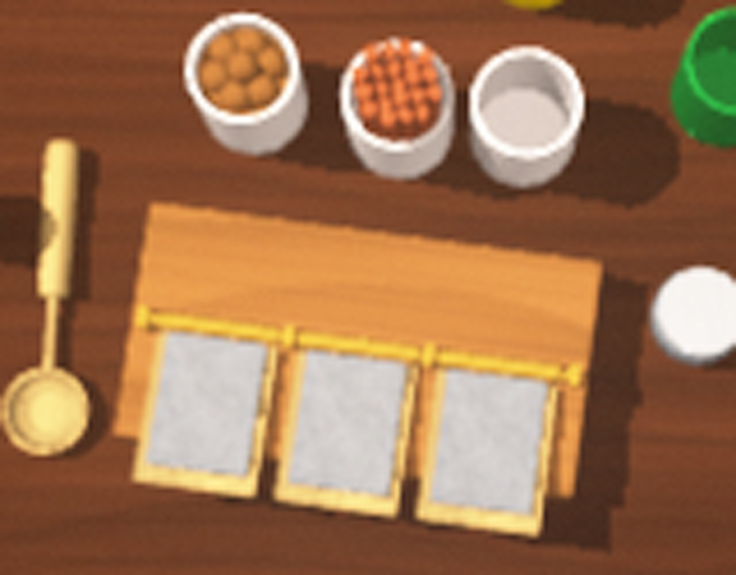

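View pics/cs.png

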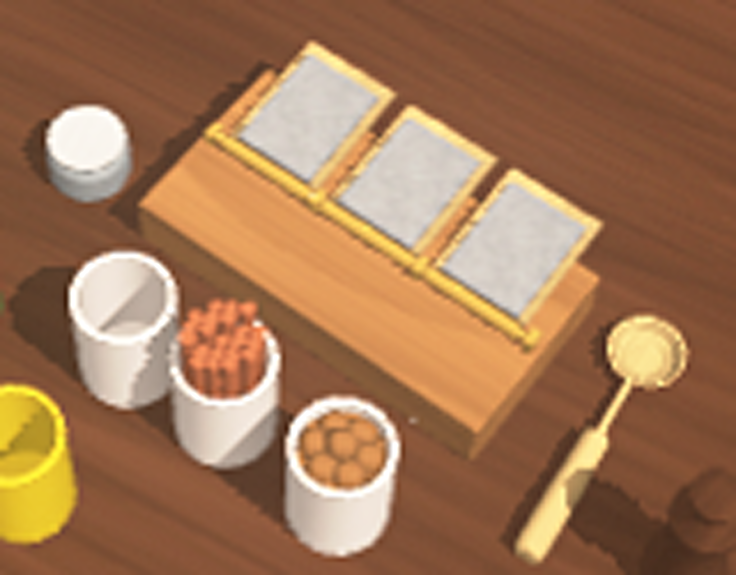

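```bash
python3 - <<'E'
from h import *
T=cal("top");S=cal("scene")
ft=lambda x,y:(190+x/4.6-.4,140+y/4.6-.4); fs=lambda x,y:(225+x/4.6-.4,165+y/4.6-.4)
P={}
for n,a,b in [("spineR",(577,374),(211,131)),("spineL",(142,317),(533,340)),("farR",(602,262),(140,207)),("farL",(152,205),(473,432)),
 ("leafR-",(540,535),(312,42)),("leafR+",(418,520),(397,97)),("leafM-",(398,516),(412,108)),("leafL+",(135,481),(602,225)),("leafL-",(255,497),(514,172)),("potE",(527,103),(124,298)),("potC",(397,97),(225,352)),("potN",(245,72),(343,447)),("tin",(700,313),(89,145))]:
    P[n],e=tri(T,ft(*a),S,fs(*b)); print(n,P[n],round(e,4))
d=P["spineL"]-P["spineR"];print("spine len",np.linalg.norm(d),"yaw",np.arctan2(-d[0],d[1]))
d=P["farL"]-P["farR"];print("block len",np.linalg.norm(d),"yaw",np.arctan2(-d[0],d[1]))
E
```

```text
spineR [ 0.5708 -0.0832  0.054 ] 0.0005
spineL [0.6008 0.1702 0.0533] 0.0004
farR [ 0.6384 -0.0975  0.0401] 0.0016
farL [0.6698 0.1671 0.0414] 0.0021
leafR- [ 0.4774 -0.0614  0.0608] 0.0011
leafR+ [0.485  0.0085 0.0565] 0.0018
leafM- [0.487  0.0205 0.0551] 0.0029
leafL+ [0.5053 0.1707 0.0573] 0.0011
leafL- [0.4969 0.1025 0.0547] 0.0022
potE [ 0.7225 -0.0514  0.0883] 0.0008
potC [0.7243 0.0225 0.0931] 0.0003
potN [0.7393 0.1113 0.086 ] 0.0014
tin [ 0.6102 -0.1565  0.0316] 0.0004
spine len 0.2552161631589056 yaw -0.11792582655751617
block len 0.2664849640463666 yaw -0.11830530842860897
```

```bash
cat > plan.py <<'E'
from h import *
yaw=-0.118; S=np.array([0.576,-0.038]); SZ=0.050
R45=lambda f:Ro.from_euler("z",yaw)*Ro.from_euler("x",np.pi)*Ro.from_euler("y",f)
def W(bx,z): return np.array([S[0]+bx*np.cos(yaw),S[1]+bx*np.sin(yaw),z])
def pose(bx,z,f,hs):
    "TCP with tip centre+hs*(front perp) at board x,z"
    p=np.array([np.cos(f),np.sin(f)])*hs
    a=np.array([np.sin(f),-np.cos(f)])*.025
    return W(bx-p[0]-a[0],z-p[1]-a[1]),R45(f)
def leafpt(th,r,u=.004): return -r*np.cos(th)-u*np.sin(th), SZ+r*np.sin(th)-u*np.cos(th)
def rows(targets,base=None):
    o=robot.get_obs()
    b,RB=base or (np.array(o["tool_pos"]),Ro.from_euler("xyz",o["ee_rot"]))
    for p,R in targets: print(np.round(RB.inv().apply(p-b),4).tolist(),np.round((RB.inv()*R).as_rotvec(),3).tolist(),"world",p)
E
python3 - <<'E'
from plan import *
f=np.pi/4
rows([pose(-.17,.20,f,0),pose(-.17,.06,f,0)])
E
```

```text
[0.353, -0.3839, 0.0126] [-0.204, 0.768, 0.488] world [ 0.3896 -0.0159  0.2177]
[0.353, -0.3837, 0.1526] [-0.204, 0.768, 0.488] world [ 0.3896 -0.0159  0.0777]
```

>>> drive_tool:
  series:
    - [0,[0.06,-0.06,0.0],[-0.035,0.13,0.08]]
    - [0,[0.1,-0.1,0.0],[-0.07,0.26,0.16]]
    - [0,[0.14,-0.15,0.005],[-0.1,0.38,0.24]]
    - [0,[0.18,-0.19,0.005],[-0.14,0.51,0.32]]
    - [0,[0.22,-0.24,0.01],[-0.17,0.64,0.41]]

```text
time: 0.72
tool_pos: [0.3196, -0.2121, 0.2215]
ee_rot: [3.107, -0.661, -0.019]
wrist_force: [1.0, 0.7, 0.8]
width: 0.0471
finger_force: 0.0
```

```bash
python3 - <<'E'
from plan import *
f=np.pi/4
rows([pose(-.17,.20,f,0),pose(-.17,.10,f,0)])
o=robot.get_obs(); print(o["time"],o["joint_positions"],o["width"],o["tool_pos"])
E
```

```text
[0.05, -0.1989, 0.0368] [-0.031, 0.123, 0.076] world [ 0.3896 -0.0159  0.2177]
[-0.0114, -0.2016, 0.1157] [-0.031, 0.123, 0.076] world [ 0.3896 -0.0159  0.1177]
0.725 [-1.2715 -0.6899  2.1022  0.6122  1.4729  0.3496] 0.047071213730468256 [ 0.3196 -0.2121  0.2215]
```

```bash
cat > kin.py <<'E'
from plan import *
def solve(obs):
    o1=([-1.2761,.0879,1.3721],[.2129,-.5066,.2294],[-3.1396,-.0002,.3978])
    q=o1[0];print()
E
python3 - <<'E'
from plan import *
o=robot.get_obs(); q=o["joint_positions"]; p=o["tool_pos"]; z=Ro.from_euler("xyz",o["ee_rot"]).apply([0,0,1]); print(z)
n=np.array([-np.sin(q[0]),np.cos(q[0])])
Lt=(n@p[:2])/(n@z[:2]); w=p-Lt*z; r=w[:2]@[np.cos(q[0]),np.sin(q[0])]
print("Lt",Lt,"wrist",w,"r",r)
A=np.array([[np.sin(.0879),np.sin(1.46)],[np.sin(q[1]),np.sin(q[1]+q[2])]])
L=np.linalg.solve(A,[.5495,r]); print("L1,L2",L)
for a,s,zz in((.0879,1.46,.2294+Lt),(q[1],q[1]+q[2],w[2])): print("H",zz-L[0]*np.cos(a)-L[1]*np.cos(s))
E
```

```text
[ 0.6129 -0.0464 -0.7888]
Lt 0.42459955072017375 wrist [ 0.0594 -0.1924  0.5564] r 0.20137329340156937
L1,L2 [0.4761 0.5108]
H 0.12321668690300186
H 0.10855581962325417
```

```bash
python3 - <<'E'
from plan import *
f=.55
rows([pose(-.112,.15,f,0),pose(-.112,.03,f,0)])
E
```

```text
[0.0707, -0.1953, 0.1118] [-0.022, -0.112, 0.079] world [ 0.4518 -0.0233  0.1713]
[-0.003, -0.1986, 0.2065] [-0.022, -0.112, 0.079] world [ 0.4518 -0.0233  0.0513]
```

>>> drive_tool:
  series:
    - [0,[0.02,-0.04,0.01],[-0.022,-0.112,0.079]]
    - [0,[0.04,-0.08,0.03],[-0.022,-0.112,0.079]]
    - [0,[0.055,-0.12,0.06],[-0.022,-0.112,0.079]]
    - [0,[0.065,-0.16,0.09],[-0.022,-0.112,0.079]]
    - [0,[0.071,-0.195,0.112],[-0.022,-0.112,0.079]]

```text
time: 1.35
tool_pos: [0.4509, -0.0222, 0.1693]
ee_rot: [3.139, -0.545, -0.111]
wrist_force: [-0.1, -0.0, -0.9]
width: 0.0006
finger_force: 0.0
```

```bash
python3 - <<'E'
from plan import *
f=.55
rows([pose(-.112,.15,f,0),pose(-.112,.03,f,0)])
o=robot.get_obs(); print(o["time"],o["joint_positions"],o["width"],o["tool_pos"])
E
```

```text
[0.0019, 0.0009, -0.0012] [-0.001, 0.005, 0.006] world [ 0.4518 -0.0233  0.1713]
[-0.0604, 0.0007, 0.1014] [-0.001, 0.005, 0.006] world [ 0.4518 -0.0233  0.0513]
1.35 [-0.2109 -0.5213  2.0792  0.0571  1.041   1.4562] 0.0005587604282069441 [ 0.4509 -0.0222  0.1693]
```

>>> drive_tool:
  series:
    - [0,[-0.012,0,0.02],[0,0.005,0.006]]
    - [0,[-0.027,0,0.046],[0,0.005,0.006]]
    - [0,[-0.042,0.001,0.072],[0,0.005,0.006]]
    - [0,[-0.056,0.001,0.094],[0,0.005,0.006]]
    - [0,[-0.061,0.001,0.1],[0,0.005,0.006]]

```text
time: 1.98
tool_pos: [0.4486, -0.0256, 0.0505]
ee_rot: [-3.14, -0.546, -0.121]
wrist_force: [-0.1, 0.6, 0.6]
width: 0.0003
finger_force: 0.0
```

```bash
python3 - <<'E'
from plan import *
f=.55
o=robot.get_obs(); print(o["time"],o["joint_positions"],o["width"],o["tool_pos"],o["wrist_force"])
save("wrist","pics/w1.png"); im=save("scene","pics/s1.png")
a=cv2.imread("pics/s1.png")[130:270,220:380]; b=cv2.imread("pics/w1.png")
c=cv2.resize(a,(480,420),interpolation=2); cv2.imwrite("pics/c1.png",cv2.resize(np.hstack([c,b]),(800,323)))
e,r=.095,.02
x,z=leafpt(0.05,.095); C=(x+.022*np.sin(f),z-.022*np.cos(f)); print("corner",C)
rows([pose(C[0],C[1],f,.008)])
E
```

```text
1.975 [-0.2236 -0.4045  2.2589  0.0811  0.7454  1.4233] 0.0003486831256993012 [ 0.4486 -0.0256  0.0505] [-0.1177  0.5704  0.5679]
corner (np.float64(-0.08358207237813), np.float64(0.03199748055382545))
[0.0184, -0.0029, 0.0149] [0.0, 0.001, -0.002] world [ 0.4733 -0.0258  0.0491]
```

View pics/c1.png

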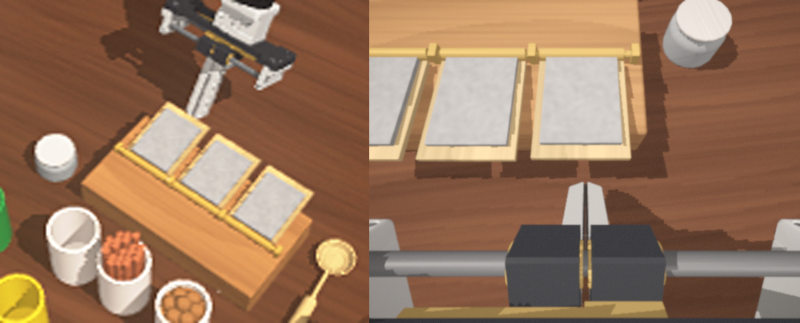

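The left half of the picture shows the fingertip in front of the right leaf. In the wrist view it is centred on that leaf's edge, around pixel (585,160) of the composite, and all three leaves lie near flat. I'm inserting the tip now.

>>> drive_tool:
  series:
    - [0,[0.006,-0.001,0.005],[0,0,0]]
    - [0,[0.012,-0.002,0.01],[0,0,0]]
    - [0,[0.018,-0.003,0.015],[0,0,0]]
    - [0,[0.018,-0.003,0.015],[0,0,0]]

```text
time: 2.58
tool_pos: [0.4744, -0.0258, 0.05]
ee_rot: [-3.14, -0.551, -0.12]
wrist_force: [0.2, -0.1, -0.2]
width: 0.0005
finger_force: 0.0
```

```bash
cat >> plan.py <<'E'
F=.55
def traj(th,s=.022):
    if th<np.pi/2-F:
        x,z=leafpt(th,.095); return pose(x+s*np.sin(F),z-s*np.cos(F),F,.008)
    if th<np.pi-F: return pose(*leafpt(th,.095-s),F,.008)
    return pose(*leafpt(th,.095-s-.016),F,-.008)
E
python3 - <<'E'
from plan import *
o=robot.get_obs(); print(o["time"],o["joint_positions"],o["tool_pos"],o["wrist_force"])
b=traj(.05); rows([traj(t) for t in np.arange(.05,3.16,.08)],b)
E
```

```text
2.575 [-0.2053 -0.3271  2.2121  0.0699  0.7087  1.4454] [ 0.4744 -0.0258  0.05  ] [ 0.1795 -0.1487 -0.2429]
[0.0, 0.0, 0.0] [0.0, 0.0, 0.0] world [ 0.4733 -0.0258  0.0491]
[0.0043, 0.0, -0.0063] [0.0, 0.0, 0.0] world [ 0.4736 -0.0259  0.0567]
[0.0091, 0.0, -0.0122] [0.0, 0.0, 0.0] world [ 0.4746 -0.026   0.0643]
[0.0143, 0.0, -0.0177] [0.0, 0.0, 0.0] world [ 0.4761 -0.0262  0.0717]
[0.0199, 0.0, -0.0228] [0.0, 0.0, 0.0] world [ 0.4783 -0.0264  0.079 ]
[0.026, 0.0, -0.0274] [0.0, 0.0, 0.0] world [ 0.481  -0.0267  0.0861]
[0.0324, 0.0, -0.0316] [0.0, 0.0, 0.0] world [ 0.4843 -0.0271  0.093 ]
[0.0391, 0.0, -0.0352] [0.0, 0.0, 0.0] world [ 0.4881 -0.0276  0.0995]
[0.046, 0.0, -0.0382] [0.0, 0.0, 0.0] world [ 0.4924 -0.0281  0.1058]
[0.0532, 0.0, -0.0407] [0.0, 0.0, 0.0] world [ 0.4972 -0.0287  0.1116]
[0.0606, 0.0, -0.0426] [0.0, 0.0, 0.0] world [ 0.5024 -0.0293  0.1171]
[0.0681, 0.0, -0.0439] [0.0, 0.0, 0.0] world [ 0.5081 -0.0299  0.1221]
[0.0756, 0.0, -0.0446] [0.0, 0.0, 0.0] world [ 0.5141 -0.0307  0.1267]
[0.0817, 0.0, -0.0448] [0.0, 0.0, 0.0] world [ 0.5192 -0.0313  0.13  ]
[0.0876
[... 1050 characters left out ...]
247]
[0.151, 0.0, 0.0084] [0.0, 0.0, 0.0] world [ 0.6054 -0.0415  0.1209]
[0.1524, 0.0, 0.0141] [0.0, 0.0, 0.0] world [ 0.6096 -0.042   0.1168]
[0.1533, 0.0, 0.0199] [0.0, 0.0, 0.0] world [ 0.6133 -0.0424  0.1123]
[0.1537, 0.0, 0.0254] [0.0, 0.0, 0.0] world [ 0.6166 -0.0428  0.1078]
[0.1538, 0.0, 0.03] [0.0, 0.0, 0.0] world [ 0.619  -0.0431  0.104 ]
[0.1535, 0.0, 0.0345] [0.0, 0.0, 0.0] world [ 0.6211 -0.0433  0.0999]
[0.1528, 0.0, 0.039] [0.0, 0.0, 0.0] world [ 0.6229 -0.0436  0.0957]
[0.1518, 0.0, 0.0435] [0.0, 0.0, 0.0] world [ 0.6243 -0.0437  0.0914]
[0.1504, 0.0, 0.0478] [0.0, 0.0, 0.0] world [ 0.6254 -0.0439  0.0869]
[0.1486, 0.0, 0.0521] [0.0, 0.0, 0.0] world [ 0.6261 -0.0439  0.0824]
```

>>> drive_tool:
  series:
    - [0,[0.002,0,-0.003],[0,0,0]]
    - [0,[0.004,0,-0.006],[0,0,0]]
    - [0,[0.007,0,-0.009],[0,0,0]]
    - [0,[0.01,0,-0.013],[0,0,0]]
    - [0,[0.014,0,-0.0175],[0,0,0]]

```text
time: 3.2
tool_pos: [0.4764, -0.0262, 0.0725]
ee_rot: [-3.14, -0.551, -0.121]
wrist_force: [-2.1, 0.5, -1.4]
width: 0.0004
finger_force: 0.9
```

```bash
cat > loc.py <<'E'
from plan import *
import sys
lo,hi,st=map(float,sys.argv[1:4])
o=robot.get_obs(); p=np.array(o["tool_pos"]); print(o["time"],o["wrist_force"])
ts=np.arange(0,3.2,.005); th=ts[np.argmin([np.linalg.norm((traj(t)[0]-p)[[0,2]]) for t in ts])]; q=traj(th)[0]
print("near th",th,"err mm",(p-q)*1000)
E
python3 loc.py 0 0 0; python3 - <<'E'
from h import *
save("scene","pics/s2.png"); a=cv2.imread("pics/s2.png")[130:270,220:380]; cv2.imwrite("pics/c2.png",cv2.resize(a,(640,560),interpolation=2))
E
```

```text
3.2 [-2.0994  0.5102 -1.3841]
near th 0.3 err mm [ 0.0705  0.033  -0.135 ]
```

View pics/c2.png

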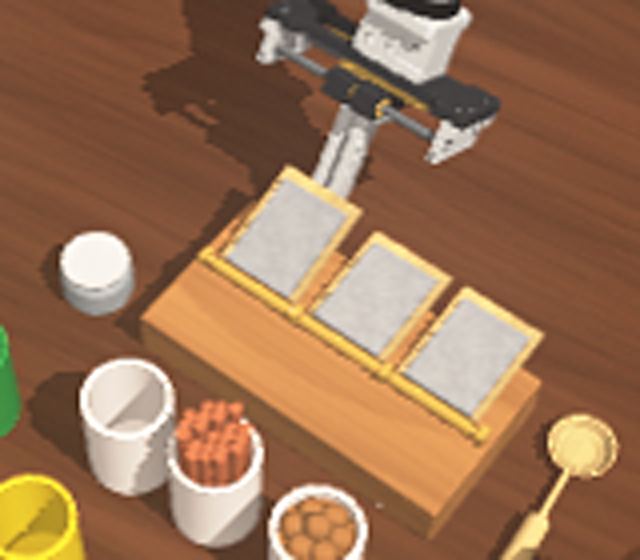

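The right leaf is rising, with its free edge near (320,190) in the crop. The other two leaves lie flat and the contact force is light, so I'll continue along the arc.

>>> drive_tool:
  series:
    - [0,[0.0055,0,-0.005],[0,0,0]]
    - [0,[0.0115,0,-0.0095],[0,0,0]]
    - [0,[0.018,0,-0.014],[0,0,0]]
    - [0,[0.025,0,-0.0175],[0,0,0]]
    - [0,[0.0315,0,-0.0205],[0,0,0]]

```text
time: 3.88
tool_pos: [0.493, -0.0283, 0.1069]
ee_rot: [-3.141, -0.552, -0.121]
wrist_force: [-1.1, -1.1, -2.2]
width: 0.0006
finger_force: 0.6
```

```bash
python3 loc.py 0 0 0
```

```text
3.875 [-1.1437 -1.0799 -2.2248]
near th 0.705 err mm [-0.1981 -0.1306 -0.0191]
```

>>> drive_tool:
  series:
    - [0,[0.007,0,-0.0025],[0,0,0]]
    - [0,[0.0145,0,-0.0045],[0,0,0]]
    - [0,[0.022,0,-0.0055],[0,0,0]]
    - [0,[0.0295,0,-0.0065],[0,0,0]]
    - [0,[0.0355,0,-0.0065],[0,0,0]]

```text
time: 4.5
tool_pos: [0.5195, -0.0315, 0.1305]
ee_rot: [-3.14, -0.551, -0.121]
wrist_force: [-2.1, 0.8, -1.6]
width: 0.0006
finger_force: 0.8
```

>>> drive_tool:
  series:
    - [0,[0.006,0,0.0005],[0,0,0]]
    - [0,[0.012,0,0.001],[0,0,0]]
    - [0,[0.0175,0,0.0025],[0,0,0]]
    - [0,[0.023,0,0.004],[0,0,0]]
    - [0,[0.0285,0,0.006],[0,0,0]]

```text
time: 5.12
tool_pos: [0.5467, -0.0347, 0.1401]
ee_rot: [-3.14, -0.551, -0.121]
wrist_force: [-1.1, 0.4, -1.5]
width: 0.0005
finger_force: 0.6
```

```bash
python3 loc.py 0 0 0; python3 - <<'E'
from h import *
save("scene","pics/s3.png"); a=cv2.imread("pics/s3.png")[130:270,220:380]; cv2.imwrite("pics/c3.png",cv2.resize(a,(640,560),interpolation=2))
E
```

```text
5.125 [-1.1426  0.3876 -1.4721]
near th 1.495 err mm [-0.0724 -0.2014  0.4719]
```

View pics/c3.png

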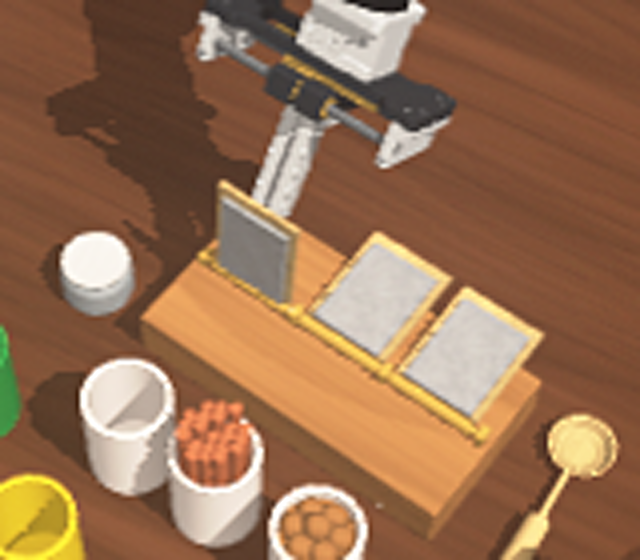

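The right leaf is upright, spanning crop (215–300, 185–305), and the finger is behind it. I'll carry on over the spine.

>>> drive_tool:
  series:
    - [0,[0.0055,0,0.0025],[0,0,0]]
    - [0,[0.0105,0,0.0055],[0,0,0]]
    - [0,[0.015,0,0.009],[0,0,0]]
    - [0,[0.0195,0,0.013],[0,0,0]]
    - [0,[0.0235,0,0.017],[0,0,0]]

```text
time: 5.8
tool_pos: [0.5757, -0.0383, 0.1381]
ee_rot: [-3.14, -0.552, -0.121]
wrist_force: [-0.4, 0.1, 0.6]
width: 0.0005
finger_force: 0.5
```

>>> drive_tool:
  series:
    - [0,[0.004,0,0.0045],[0,0,0]]
    - [0,[0.0075,0,0.009],[0,0,0]]
    - [0,[0.0105,0,0.014],[0,0,0]]
    - [0,[0.013,0,0.019],[0,0,0]]
    - [0,[0.0155,0,0.0245],[0,0,0]]

```text
time: 6.42
tool_pos: [0.6013, -0.0413, 0.125]
ee_rot: [-3.14, -0.551, -0.121]
wrist_force: [0.1, 0.4, 0.9]
width: 0.0005
finger_force: 0.3
```

```bash
python3 loc.py 0 0 0
```

```text
6.425 [0.1114 0.3714 0.8971]
near th 2.29 err mm [ 0.3272 -0.378   0.3473]
```

>>> drive_tool:
  series:
    - [0,[0.002,0,0.0055],[0,0,0]]
    - [0,[0.003,0,0.0115],[0,0,0]]
    - [0,[0.004,0,0.017],[0,0,0]]
    - [0,[0.0045,0,0.0225],[0,0,0]]
    - [0,[0.0045,0,0.027],[0,0,0]]

```text
time: 7.05
tool_pos: [0.6192, -0.0435, 0.1045]
ee_rot: [-3.14, -0.552, -0.121]
wrist_force: [0.3, 0.4, -0.0]
width: 0.0004
finger_force: 0.3
```

```bash
python3 loc.py 0 0 0; python3 - <<'E'
from plan import *
rows([traj(t) for t in (2.77,2.85,2.93,3.01,3.08,3.14,3.2,3.25)])
E
```

```text
7.05 [ 0.2723  0.376  -0.0262]
near th 2.685 err mm [ 0.36   -0.4133  0.2699]
[-0.0008, -0.0004, 0.0049] [0.0, -0.002, -0.002] world [ 0.6211 -0.0433  0.0999]
[-0.0015, -0.0004, 0.0094] [0.0, -0.002, -0.002] world [ 0.6229 -0.0436  0.0957]
[-0.0025, -0.0004, 0.0138] [0.0, -0.002, -0.002] world [ 0.6243 -0.0437  0.0914]
[-0.0039, -0.0004, 0.0182] [0.0, -0.002, -0.002] world [ 0.6254 -0.0439  0.0869]
[-0.0054, -0.0004, 0.0219] [0.0, -0.002, -0.002] world [ 0.626  -0.0439  0.083 ]
[-0.0069, -0.0004, 0.025] [0.0, -0.002, -0.002] world [ 0.6264 -0.044   0.0796]
[-0.0086, -0.0004, 0.028] [0.0, -0.002, -0.002] world [ 0.6265 -0.044   0.0762]
[-0.0101, -0.0004, 0.0304] [0.0, -0.002, -0.002] world [ 0.6265 -0.044   0.0733]
```

>>> drive_tool:
  series:
    - [0,[-0.0005,0,0.005],[0,0,0]]
    - [0,[-0.0015,0,0.0095],[0,0,0]]
    - [0,[-0.0025,0,0.014],[0,0,0]]
    - [0,[-0.004,0,0.018],[0,0,0]]
    - [0,[-0.0055,0,0.022],[0,0,0]]

```text
time: 7.68
tool_pos: [0.6256, -0.0443, 0.0825]
ee_rot: [-3.14, -0.551, -0.121]
wrist_force: [-0.1, -0.6, 0.5]
width: 0.0004
finger_force: 0.2
```

>>> drive_tool:
  series:
    - [0,[-0.0005,0,0.001],[0,0,0]]
    - [0,[-0.001,0,0.002],[0,0,0]]
    - [0,[-0.0015,0,0.003],[0,0,0]]
    - [0,[-0.0015,0,0.003],[0,0,0]]

```text
time: 8.18
tool_pos: [0.626, -0.0442, 0.0799]
ee_rot: [-3.14, -0.551, -0.121]
wrist_force: [-1.3, 0.8, 2.5]
width: 0.0006
finger_force: 0.9
```

```bash
python3 loc.py 0 0 0
```

```text
8.175 [-1.255   0.813   2.5166]
near th 3.1350000000000002 err mm [-0.4065 -0.2649  0.061 ]
```

>>> drive_tool:
  series:
    - [0,[-0.0003,0,0.0005],[0,0,0]]
    - [0,[-0.0005,0,0.001],[0,0,0]]
    - [0,[-0.0008,0,0.0015],[0,0,0]]
    - [0,[-0.0008,0,0.0015],[0,0,0]]

```text
time: 8.68
tool_pos: [0.6265, -0.0443, 0.0794]
ee_rot: [-3.141, -0.553, -0.121]
wrist_force: [-5.9, 0.6, 6.9]
width: 0.0005
finger_force: 3.6
```

>>> drive_tool:
  series:
    - [0,[-0.0005,0,0.0005],[0,0,0]]
    - [0,[-0.001,0,0.001],[0,0,0]]
    - [0,[-0.001,0,0.001],[0,0,0]]

```text
time: 9.05
tool_pos: [0.6265, -0.0443, 0.0791]
ee_rot: [-3.141, -0.554, -0.12]
wrist_force: [-9.4, 0.7, 11.1]
width: 0.0006
finger_force: 5.5
```

The leaf is at its stop: 0.3 mm of travel for 4 N more. Backing off along the finger axis.

>>> drive_tool:
  series:
    - [0,[0.001,0,-0.003],[0,0,0]]
    - [0,[0.004,0,-0.01],[0,0,0]]
    - [0,[0.012,0,-0.025],[0,0,0]]
    - [0,[0.025,0,-0.05],[0,0,0]]
    - [0,[0.04,0,-0.085],[0,0,0]]

```text
time: 9.68
tool_pos: [0.6147, -0.043, 0.1703]
ee_rot: [-3.14, -0.549, -0.121]
wrist_force: [-0.3, 0.0, 0.2]
width: 0.0005
finger_force: 0.0
```

>>> drive_tool:
  series:
    - [0,[0.005,0,-0.03],[0,0,0]]
    - [0,[0.01,0,-0.07],[0,0,0]]
    - [0,[0.01,0,-0.1],[0,0,0]]
    - [0,[0.01,0,-0.1],[0,0,0]]

```text
time: 10.18
tool_pos: [0.5726, -0.0381, 0.2652]
ee_rot: [-3.141, -0.559, -0.12]
wrist_force: [0.5, -0.3, -0.2]
width: 0.0006
finger_force: 0.0
```

```bash
python3 - <<'E'
from h import *
o=robot.get_obs(); print(o["time"],o["tool_pos"],o["wrist_force"])
save("scene","pics/s4.png"); save("top","pics/t4.png"); save("wrist","pics/w4.png")
a=cv2.resize(cv2.imread("pics/s4.png")[155:295,220:380],(400,350),interpolation=2)
b=cv2.resize(cv2.imread("pics/w4.png"),(400,300))
c=cv2.resize(cv2.imread("pics/t4.png")[140:265,190:350],(400,312),interpolation=2)
im=np.zeros((600,800,3),np.uint8); im[:350,:400]=a; im[:300,400:]=b; im[300:,400:]=c[:300]; cv2.imwrite("pics/c4.png",im)
E
```

```text
10.175 [ 0.5726 -0.0381  0.2652] [ 0.5168 -0.2557 -0.1671]
```

View pics/c4.png

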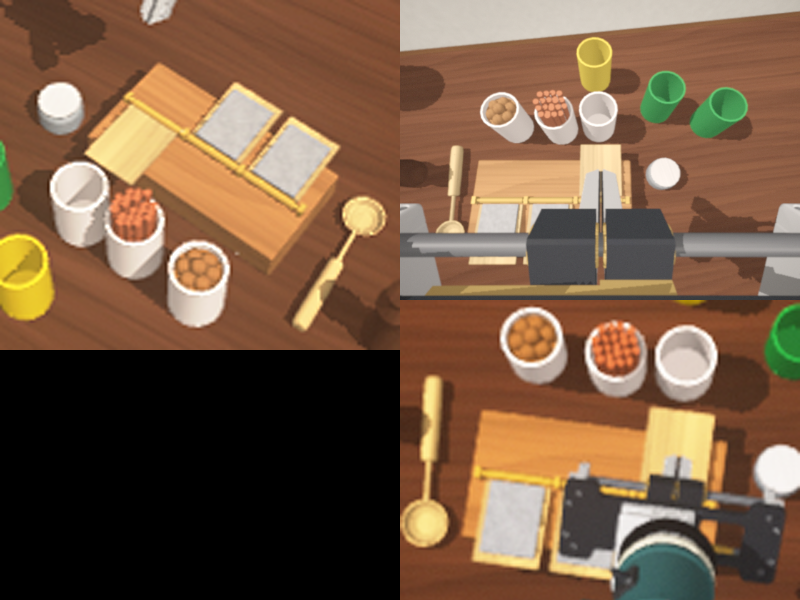

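The right leaf lies flat on the far side, at scene crop (130,140), in line with the empty pot. The other two leaves lie on the near side, the pots have not moved and the arm is clear, so I'm handing in.

```bash
python3 -c "
from bench import robot
print(robot.close_job())"
```

```text
the job is handed in; nothing more can be done
None
```

I turned the right leaf, the one in line with the empty pot, over the spine and pressed it flat against its stop on the far side; the other two leaves, the pots and the rest look undisturbed in the last pictures, and I handed the job in with the arm clear after about 10 s.

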